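# Press two specimen-pot lids home on the treadle press

### The arm

A 6-joint arm with a two-finger parallel gripper is mounted at the origin on a cart in front of the work surface, level with it; the furniture and walls round the work are solid. World frame = base frame: x ahead of the robot, y to its left, z up, the work surface at z = 0. Lengths are in m, angles in rad, forces in N, time in s.
With the tool pointing down it reaches from about 0.375 to 0.9 m from the base axis. Payload 3.1 kg.
Tool frame: the origin (TCP) lies midway between the tips of the shut fingers; the grasp point (between the pads) lies 19 mm behind it; z points along the fingers, y is the line along which they close (so a half turn about z gives the same grasp; the last joint's range is limited). The gripper opens to 87 mm and grips with 3 to 60 N. Pads are 19 mm wide; open, the fingers measure 117 mm over their backs; the gripper's body (75 mm by 190 mm) begins 51 mm behind the grasp point.
Start: joints at [1.073, 0.527, 1.433, -0, 1.181, -0.178], TCP at [0.196, 0.593, 0.223] pointing down, gripper open.
Joint ranges: [-3.08, 3.08], [-0.75, 2.2], [0.22, 2.44], [-1.43, 4.57], [0, 2.65], [-2.85, 2.85]. Speed limits (rad/s): [2.79, 2.79, 3.14, 3.14, 3.14, 3.14].

### API

Orientations are given as a unit quaternion [x, y, z, w].
In Python, from rig import robot gives the robot as it stands. The module is installed in compiled form; this text tells all that it offers.
- The arm moves only by the tool play_rows, never from a script. Its arguments are lists of equal length, an entry for each row: "gripper": the closure, from -1 (fully open) to 1 (shut); "delta_pos": the shift along the tool's x, y, z in cm, a list of three; "turn": the turn, a rotation vector about the tool's x, y, z in rad, a list of three. A call has 1 to 12 rows; each row is the pose to reach, as a shift and turn from the pose commanded when the call began, along the tool's axes at that moment; what a row does not reach only later rows make up. A row lasts 1/8 s, in which the tool goes at most 62.5 mm and 10.7 degrees, less where a joint would pass 70% of its speed; a pose out of reach is approached as far as the arm can. A call with a gripper value outside its range is refused whole. The fingers move at their own pace and stop on an object; "squeeze" is the grip in N (left out, the last holds). Time passes only in rows, so rows that repeat a pose let the fingers close. It gives the time, the measured TCP pose, the force, the opening and the grip force at its end, in the units of the state.
- robot.get_obs(): the state, without advancing time (a new reading comes with each control period).
- robot.camera(name): name is "side" or "top"; returns a dict with "color" (400x640x3 uint8, red, green, blue), "vfov" (degrees; the focal length in pixels is half the picture's height over the tangent of half this angle, whatever the lens; pixels are square), "cx", "cy" (the principal point, pixels), "R" (3x3) and "t" (3): a world point X has camera coordinates R X + t. Camera axes: x right, y down, z forward; pixel columns grow to the right and rows downward; lengths in m; the calibration is good to about 2 mm. A picture is of the moment at which its call begins. There is no depth.
- robot.hand_in(): hands the job in; it is judged then, once.
The state is a dict: "time": time; "q": joint angles; "joint_velocities": joint speeds; "joint_torque": joint torques, N m; "position": TCP position; "tool_rot": TCP orientation; "ft_force": force on the tool from outside, world axes, zero at the start; "moment": the same for the moment, N m; "grip_width": finger opening in m; "grip_force": force on a finger pad.
Only numpy, scipy, OpenCV 4.12 (cv2) and the standard library are available. Lean on these libraries where they do the work, as an engineer would, in place of code of your own. Each camera call takes 0.05 s, during which the arm holds its last target. There are 200 camera calls.

### The job

Both specimen pots on the swing table of the bench lid press have their push-fit lids only set on loosely. Press both lids home with the press, one after the other: swing the table round (it has an upright black handle) until it clicks in with a pot squarely under the press, push the treadle all the way down to its stop, let it come up again, and then do the same for the other pot. Never work the treadle while the table is between its two clicks, do not touch the pots themselves, and leave the tape roll, bottle and slide case where they are.

Things in the scene. Friction and masses are not known exactly. Their poses are not given: they have to be found in the camera images.
- lid_press: Cream bench press, fixed. Origin: on the table's axis at worktop height; x to the back of the press, y to its left, z up. Base plate x -135 to 150, y -240 to 130 mm, top z 18 mm. Press station: x 65, y 0, under a 290 mm crosshead on two posts (x 65, y +-122, 190 mm high); its white pad is 118 mm above the worktop when up. The treadle is right of the table, at y -190 mm.
- swing_table: Round aluminium table, 220 mm across, 10 mm thick, top 32 mm above the worktop; turns about the press origin's z between two stop pins, a quarter turn apart. Origin on its axis, 22 mm above the worktop; x to the blue pot, y away from the red pot. A spring plunger on its rim pulls it in against the stop over the last 0.3 rad or so at both ends; between, friction holds it where it is left.
- handle_top (a point): Top centre of the upright black handle on the swing table: a cylinder 22 mm across standing from 36 to 92 mm above the worktop, 95 mm from the table's axis; at 135 degrees from the press's x axis (front left) with the blue pot under the press, at 225 degrees (front right) with the red pot there. Takes 2 to 4 N sideways to move.
- treadle (a joint): Sprung treadle (hinged pedal) at the right of the press: 0 rad up, 0.42 rad down on its stop; springs back when let go. Its hinge is a shaft along the press's y axis, at x 120 mm, y -190 mm, z 83 mm of the press. It draws the crosshead down 25 mm over its travel. Full travel takes about 20 N at the pad's middle.
- treadle_pad (a point): Middle of the black ribbed top of the treadle's foot plate (100 mm long in x, 80 mm wide in y), 165 mm in front of the hinge: 117 mm above the worktop when up, 49 mm when on the stop; the plate slopes 0.21 rad up to the front when up, 0.21 rad down to the front when on the stop.
- pot_blue: White round specimen pot with blue lid, 78 mm across, 62 mm high when closed; origin at the centre of its underside. Stands in a shallow ring on the swing table, 65 mm from the table's axis.
- pot_red: The same pot with a red lid, in the other ring of the swing table, a quarter turn clockwise from the blue one.
- lid_blue (a joint): How far the blue lid has been pressed on (m): 0 as set on, 6 mm proud, its top 100 mm above the worktop; 0.005 to 0.0075 is home.
- lid_red (a joint): The same for the red lid.
- press_station (a point): Point on the table's top straight under the middle of the press pad, 65 mm behind the table's axis; a ring clicked in lies within 2 mm of it.
- nest_blue (a point): Centre of the ring the blue-lidded pot stands in, on the table's top.
- nest_red (a point): Centre of the ring the red-lidded pot stands in, on the table's top.
- tape_roll: Bystander: roll of tan tape, 94 mm across, 25 mm high, lying left of the press; origin under its centre.
- bottle: Bystander: white reagent bottle with blue cap, 48 mm across, 98 mm high, behind right of the press; origin under its centre.
- slide_case: Bystander: blue slide case 88 x 99 x 34 mm, right of the press; origin under its centre.
Not all that is in view belongs to the job. Leave any purple or yellow look-alike of the pot_blue alone.

How it is judged:
On the way, in this order (a step that is already met when the one before it is completed fails the run):
1. the treadle is on its stop and has pressed home the lid of the pot under the press, with the table clicked in (value of joint treadle above 0.395 rad and ((horizontal distance between nest_blue and press_station below 0.004 m and value of joint lid_blue above 0.0042 m and value of joint lid_red below 0.002 m) or (horizontal distance between nest_red and press_station below 0.004 m and value of joint lid_red above 0.0042 m and value of joint lid_blue below 0.002 m))), for 0.1 s.
2. the treadle is up and the table has clicked in with the other pot under the press (value of joint treadle below 0.06 rad and ((horizontal distance between nest_blue and press_station below 0.004 m and value of joint lid_red above 0.0042 m and value of joint lid_blue below 0.002 m) or (horizontal distance between nest_red and press_station below 0.004 m and value of joint lid_blue above 0.0042 m and value of joint lid_red below 0.002 m))), for 0.1 s.
3. the treadle is on its stop again and both lids are home (value of joint treadle above 0.395 rad and value of joint each of lid_blue, lid_red above 0.0042 m), for 0.1 s.
At the end, for the whole second after the job is handed in: Both lids home (over 4.2 mm of the 6), treadle up (under 0.06 rad), table clicked in (a ring within 4 mm of the press station), both pots upright (0.06 rad) in their rings (within 6 mm), and tape roll, bottle and slide case within 15 mm of where they stood (value of joint each of lid_blue, lid_red above 0.0042 m and value of joint treadle below 0.06 rad and horizontal distance between any of nest_blue, nest_red and press_station below 0.004 m and distance between pot_blue and nest_blue below 0.006 m and distance between pot_red and nest_red below 0.006 m and angle between each of pot_blue, pot_red's own z axis and vertical below 0.06 rad and distance of each of tape_roll, bottle, slide_case from where it was at the start of the episode below 0.015 m); the robot touches nothing.
It fails at once if the treadle is worked (over 0.25 rad) while the table is between its two clicks (both rings over 7 mm from the press station) (value of joint treadle above 0.25 rad and horizontal distance between each of nest_blue, nest_red and press_station above 0.007 m).
It fails at once if the robot touches a pot or its lid with more than 2 N (contact force between any of the arm, the fingers and pot_blue above 2 N or contact force between any of the arm, the fingers and pot_red above 2 N).
It fails at once if a bystander is shoved by more than 30 mm or knocked over (distance of any of tape_roll, bottle, slide_case from where it was at the start of the episode above 0.03 m or angle between bottle's own z axis and vertical above 0.4 rad).
It also fails if it takes over 70 s, if anything falls off the work surface, if the arm or the gripper's body presses on something with over 40 N, if the wrist force passes 120 N, or if a joint passes its speed limit or range.

## Working session

There is one attempt and no reset: what is moved stays moved. The work goes in short steps, Python scripts to look and compute and a tool call to move; the robot and the scene stay as the last step left them, time stands still between calls to the robot, and variables do not carry over. Pictures are saved under pics/ and viewed, at most 10 in all, crops included, and the job is handed in when it is done.

Besides the shell and the picture viewer there is one more tool, called after "Call:" as name(argument=value, ...) on one line, values as JSON. play_rows: Moves the arm, as the interface text tells. Its arguments: {"type":"object","properties":{"gripper":{"type":"array","items":{"type":"number"}},"delta_pos":{"type":"array","items":{"type":"array","items":{"type":"number"}}},"turn":{"type":"array","items":{"type":"array","items":{"type":"number"}}},"squeeze":{"type":"number"}},"required":["gripper","delta_pos","turn"]}

```bash
mkdir -p pics; cat > h.py <<'E'
import numpy as np, cv2
from rig import robot
def snap(n,name):
    c=robot.camera(n); cv2.imwrite(f'pics/{name}.png',c['color'][:,:,::-1]); np.savez(f'pics/{name}.npz',**{k:c[k] for k in c}); return c
def K(c):
    h=c['color'].shape[0]; f=h/2/np.tan(np.radians(float(c['vfov']))/2); return f
def proj(c,X):
    X=np.atleast_2d(X); p=X@c['R'].T+c['t']; f=K(c); return np.c_[f*p[:,0]/p[:,2]+c['cx'],f*p[:,1]/p[:,2]+c['cy']]
def ray(c,uv):
    f=K(c); d=np.array([(uv[0]-c['cx'])/f,(uv[1]-c['cy'])/f,1]); R=c['R']; return -R.T@c['t'], R.T@d
def atz(c,uv,z):
    o,d=ray(c,uv); return o+d*(z-o[2])/d[2]
def tri(c1,u1,c2,u2):
    o1,d1=ray(c1,u1);o2,d2=ray(c2,u2); s=np.linalg.lstsq(np.c_[d1,-d2],o2-o1,rcond=None)[0]
    a=o1+d1*s[0];b=o2+d2*s[1]; return (a+b)/2,np.linalg.norm(a-b)
def load(name): return dict(np.load(f'pics/{name}.npz'))
E
python3 - <<'E'
from h import *
for n in('side','top'):
    c=snap(n,n+'0'); print(n,c['vfov'],c['cx'],c['cy'],-c['R'].T@c['t'],c['R'][2])
o=robot.get_obs(); print(o)
E
```

```text
side 45.16922382218244 310.2506651276405 199.4100175853222 [0.30639846 1.44426586 0.85589287] [ 0.17507334 -0.86871281 -0.46334369]
top 43.013365893711814 323.6504034911246 210.2202323404073 [0.41677013 0.0135702  1.4015498 ] [ 0.13561789  0.02550721 -0.99043282]
{'time': 0.1, 'q': array([ 1.07249827e+00,  5.28390891e-01,  1.43376058e+00,  2.15739953e-05,
        1.18136299e+00, -1.78504825e-01]), 'joint_velocities': array([-0.00041058, -0.00033939, -0.00331689,  0.00096556,  0.0006482 ,
        0.00094834]), 'joint_torque': array([-1.79549384e-04, -4.40989316e+01, -1.77153289e+01,  6.35159528e-02,
        5.33460465e-02, -1.78975716e-05]), 'position': array([0.19613929, 0.59275118, 0.22166292]), 'tool_rot': array([ 1.59220120e-01,  9.87242640e-01, -9.03093451e-04, -3.28409207e-04]), 'ft_force': array([ 0.99525016, -0.11138684,  0.54527184]), 'moment': array([ 0.0135142 ,  0.00120882, -0.00256946]), 'grip_force': 0.0, 'grip_width': 0.08732749005724047}
```

View pics/top0.png

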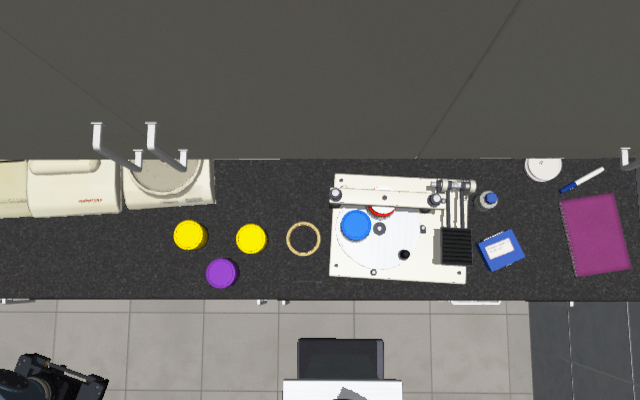

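View pics/side0.png

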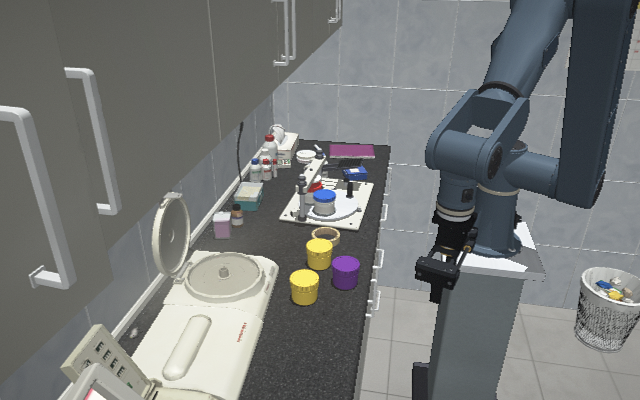

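The top view shows the press base at about (330-467, 175-283), the blue lid at (356,225), the red lid partly under the crosshead at (381,210), the handle at (404,255) and the treadle pad at (456,246). Look-alikes for the pot are yellow at (190,235) and (251,239) and purple at (222,273), all off the press. The slide case is at (501,250), the bottle at (487,199) and the tape roll at (303,238). I'm choosing the handle and treadle on the press, and will check them in a close crop.

```bash
python3 - <<'E'
from h import *
a=load('top0')['color'][160:295,320:530,::-1]; b=load('side0')['color'][135:240,270:385,::-1]
a=cv2.resize(a,None,fx=3.8,fy=3.8,interpolation=3)[:,:798]
cv2.imwrite('pics/ctop.png',a)
b=cv2.resize(b,None,fx=5.5,fy=5.5,interpolation=3);cv2.imwrite('pics/cside.png',b)
E
```

```text
(no output)
```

View pics/ctop.png

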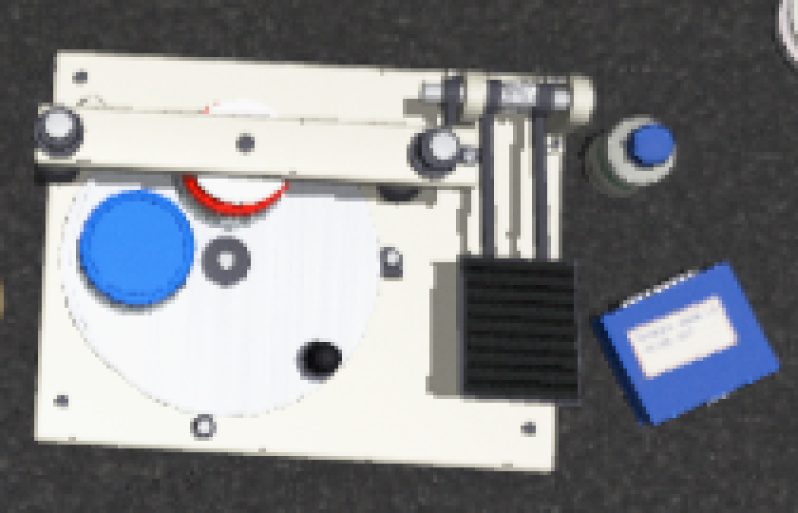

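View pics/cside.png

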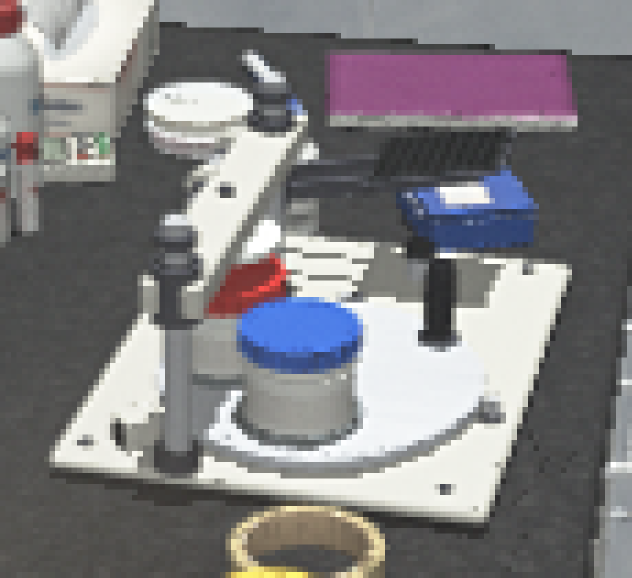

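The crops confirm the choice. The black handle is front right at top (404,254) and side (350,183), the red lid is under the crosshead, and the blue lid is at top (356,225).

```bash
python3 - <<'E'
from h import *
from scipy.optimize import least_squares
T=load('top0');S=load('side0')
ct=lambda p:np.array(p)/3.8+[320-.37,160-.37]
cs=lambda p:np.array(p)/5.5+[270-.4,135-.4]
# fit press pose (x,y,yaw) using base corners (both views)
pts=[([-.135,.13,.018],T,ct((35,438))),([-.135,-.24,.018],T,ct((553,469))),([.15,.13,.018],T,ct((57,50))),
 ([-.135,.13,.018],S,cs((487,522))),([.15,.13,.018],S,cs((50,465))),([-.135,-.24,.018],S,cs((572,265)))]
def W(p,q):
    c,s=np.cos(p[2]),np.sin(p[2]); return np.array([p[0]+c*q[0]-s*q[1],p[1]+s*q[0]+c*q[1],q[2]])
f=lambda p:np.concatenate([proj(C,W(p,q))[0]-u for q,C,u in pts])
r=least_squares(f,[.5,0,0]);p=r.x;print('pose',p,'res',r.fun.round(1))
ph,e=tri(T,ct((320,357)),S,cs((440,257)));print('handle',ph,e,'pred',W(p,[-.0672,-.0672,.092]),atz(T,ct((320,357)),.092))
pb=atz(T,ct((136,247)),.1);print('blue',pb,'pred',W(p,[0,.065,.1]))
def inv(P): 
    c,s=np.cos(p[2]),np.sin(p[2]);d=P[:2]-p[:2];return c*d[0]+s*d[1],-s*d[0]+c*d[1]
for n,P in(('h',atz(T,ct((320,357)),.092)),('b',pb)):
    a=inv(P);print(n,np.hypot(*a),np.degrees(np.arctan2(a[1],a[0])))
print('pad pred',W(p,[-.045,-.19,.117]),'pad corners top', [atz(T,ct(u),z).round(3) for u,z in (((463,256),.107),((577,262),.107),((578,403),.127),((460,393),.127))])
print('case', [atz(T,ct(u),.034).round(3) for u in((597,318),(723,262),(778,368),(655,424))])
print('bottle',atz(T,ct((653,145)),.098), 'post tops',[W(p,[.065,s*.122,.19]).round(3) for s in(1,-1)])
# cabinet lower front edge in top view: row 159; guess heights
for z in(.3,.4,.5,.6,.7):print(z,atz(T,(400,158),z).round(3))
E
```

```text
pose [ 0.55398299 -0.09918814 -0.05377621] res [-1.2  1.3  0.3  1.1 -1.3  0.2 -0.6 -2.7 -1.3 -2.8 -0.9 -1.3]
handle [ 0.48253185 -0.15892209  0.09184789] 0.0025558862817935293 pred [ 0.48326811 -0.16267897  0.092     ] [ 0.48379841 -0.15879376  0.092     ]
blue [ 0.55751706 -0.03486234  0.1       ] pred [ 0.55747676 -0.0342821   0.1       ]
h 0.09207988451374395 -136.57862078197044
b 0.06442280894938278 89.93646722311694
pad pred [ 0.49883548 -0.28649471  0.117     ] pad corners top [array([ 0.551, -0.254,  0.107]), array([ 0.547, -0.329,  0.107]), array([ 0.452, -0.321,  0.127]), array([ 0.459, -0.245,  0.127])]
case [array([ 0.515, -0.361,  0.034]), array([ 0.554, -0.451,  0.034]), array([ 0.48 , -0.486,  0.034]), array([ 0.441, -0.399,  0.034])]
bottle [ 0.62752888 -0.38586862  0.098     ] post tops [array([0.625, 0.019, 0.19 ]), array([ 0.612, -0.225,  0.19 ])]
0.3 [ 0.684 -0.127  0.3  ]
0.4 [ 0.66  -0.114  0.4  ]
0.5 [ 0.636 -0.101  0.5  ]
0.6 [ 0.611 -0.089  0.6  ]
0.7 [ 0.587 -0.076  0.7  ]
```

Call:
play_rows(gripper=[1,1,1,1,1,1,1,1,1,1,1,1], delta_pos=[[-4.4,-4.4,0],[-8.8,-8.8,0],[-13.2,-13.2,0],[-17.6,-17.6,0],[-22,-22,0],[-26.4,-26.4,0],[-31,-31,0],[-35,-35,0],[-37.5,-40,0],[-40,-45,0],[-42.5,-50,0],[-45,-55,0]], turn=[[0,0,0],[0,0,0],[0,0,-0.05],[0,0,-0.1],[0,0,-0.15],[0,0,-0.2],[0,0,-0.25],[0,0,-0.3],[0,0,-0.32],[0,0,-0.32],[0,0,-0.32],[0,0,-0.32]], squeeze=20)

```text
time: 1.6
position: [0.4506, -0.0721, 0.2224]
tool_rot: [0.0, 1.0, 0.0, -0.0]
ft_force: [1.0, 0.3, -0.5]
grip_width: 0.0004
grip_force: 0.0
```

Call:
play_rows(gripper=[1,1,1,1,1,1,1,1], delta_pos=[[-1.2,-5.4,0],[-2.4,-10.8,0],[-3.7,-16.2,0],[-4.9,-21.5,0],[-4.9,-21.5,4],[-4.9,-21.5,8],[-4.9,-21.5,8.5],[-4.9,-21.5,8.5]], turn=[[0,0,0],[0,0,0],[0,0,0],[0,0,0],[0,0,0],[0,0,0],[0,0,0],[0,0,0]])

```text
time: 2.6
position: [0.5, -0.2853, 0.1379]
tool_rot: [-0.0, 1.0, -0.0, 0.0]
ft_force: [0.3, 0.1, -0.1]
grip_width: 0.0005
grip_force: 0.0
```

```bash
python3 - <<'E'
from h import *
T=snap('top','top1');S=snap('side','side1')
a=T['color'][160:295,320:530,::-1]; b=S['color'][135:240,270:385,::-1]
a=cv2.resize(a,(600,386),interpolation=3);b=cv2.resize(b,None,fx=1.9,fy=1.9,interpolation=3)
m=np.zeros((586,600,3),np.uint8);m[:386]=a;m[386:386+b.shape[0],:b.shape[1]]=b
cv2.imwrite('pics/m1.png',m);print(robot.get_obs()['position'])
E
```

```text
[ 0.50084691 -0.2858987   0.13918767]
```

View pics/m1.png

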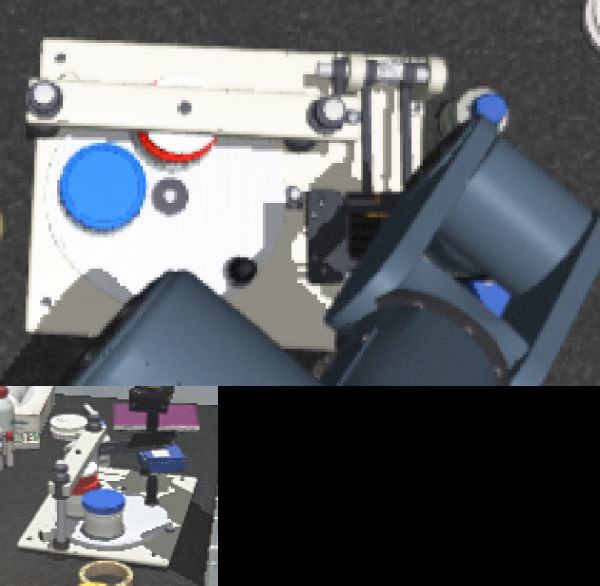

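The gripper hangs over the treadle pad clear of the post and slide case: body edge about (310,240), handle (240,270), in the montage. Now pressing.

Call:
play_rows(gripper=[1,1,1,1,1,1,1,1,1], delta_pos=[[0,0,1.2],[0,0,2.4],[0,0,3.6],[0,0,4.8],[0,0,6],[0,0,7],[0,0,7.8],[0,0,8.4],[0,0,8.4]], turn=[[0,0,0],[0,0,0],[0,0,0],[0,0,0],[0,0,0],[0,0,0],[0,0,0],[0,0,0],[0,0,0]])

```text
time: 3.82
position: [0.5013, -0.2854, 0.0546]
tool_rot: [0.0, 1.0, -0.0, 0.002]
ft_force: [-0.2, 2.4, 14.0]
grip_width: 0.0004
grip_force: 6.9
```

Call:
play_rows(gripper=[1,1,1,1], delta_pos=[[0,0,0.3],[0,0,0.5],[0,0,0.6],[0,0,0.6]], turn=[[0,0,0],[0,0,0],[0,0,0],[0,0,0]])

```text
time: 4.32
position: [0.5021, -0.2855, 0.0503]
tool_rot: [0.0, 1.0, -0.001, 0.003]
ft_force: [-1.9, 3.9, 21.2]
grip_width: 0.0001
grip_force: 10.4
```

Call:
play_rows(gripper=[1,1,1,1,1], delta_pos=[[0,0,0.2],[0,0,0.4],[0,0,0.5],[0,0,0.5],[0,0,0.5]], turn=[[0,0,0],[0,0,0],[0,0,0],[0,0,0],[0,0,0]])

```text
time: 4.95
position: [0.5024, -0.2856, 0.0494]
tool_rot: [0.0, 1.0, -0.002, 0.003]
ft_force: [-5.9, 9.0, 49.0]
grip_width: 0.0006
grip_force: 24.8
```

The treadle is on its stop: z stalled at 49 mm with 49 N. Releasing it, then moving over the handle.

Call:
play_rows(gripper=[1,1,1,1,1,1,1,1,-0.2,-0.2,-0.2,-0.2], delta_pos=[[0,0,-1.5],[0,0,-3],[0,0,-4.5],[0,0,-6],[0,0,-7.5],[0,0,-9],[0,0,-10.5],[0,0,-12],[0.6,4.2,-12],[1.2,8.4,-12],[1.7,12.6,-12],[1.7,12.6,-12]], turn=[[0,0,0],[0,0,0],[0,0,0],[0,0,0],[0,0,0],[0,0,0],[0,0,0],[0,0,0],[0,0,0],[0,0,0],[0,0,0],[0,0,0]])

```text
time: 6.45
position: [0.4812, -0.1561, 0.1628]
tool_rot: [-0.002, 1.0, 0.001, -0.001]
ft_force: [-0.6, -0.9, 0.3]
grip_width: 0.0324
grip_force: 0.0
```

```bash
python3 - <<'E'
from h import *
T=snap('top','top2');S=snap('side','side2')
a=T['color'][160:295,320:530,::-1]; b=S['color'][120:240,270:385,::-1]
a=cv2.resize(a,(390,251),interpolation=3);b=cv2.resize(b,None,fx=3.4,fy=3.4,interpolation=3)
m=np.zeros((450,800,3),np.uint8);m[:251,:390]=a;m[:b.shape[0],400:400+b.shape[1]]=b
cv2.imwrite('pics/m2.png',m);o=robot.get_obs();print(o['position'],o['grip_width'],o['ft_force'])
E
```

```text
[ 0.48324112 -0.15944656  0.1630664 ] 0.040706158994774866 [-0.21303331  0.09821359  0.72198228]
```

View pics/m2.png

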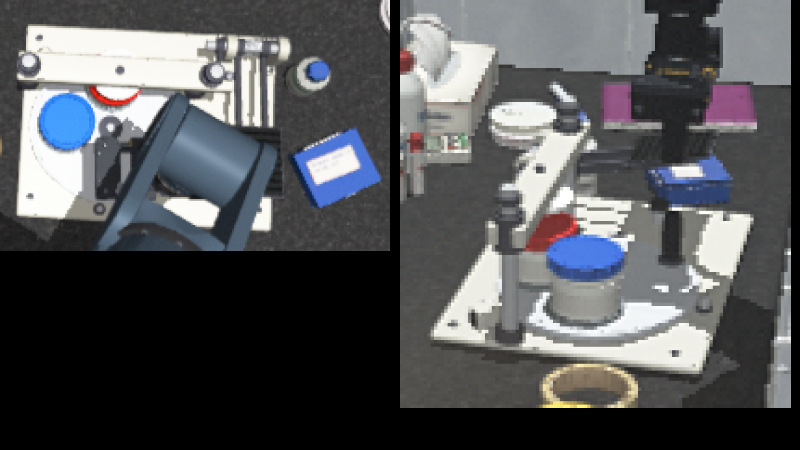

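The gripper is above the handle, the treadle is back up and the red lid is still under the press. The handle base is at side montage (672,240), straight below the fingers. Next I lower the open fingers round the handle.

Call:
play_rows(gripper=[-0.2,-0.2,-0.2,-0.2,-0.2], delta_pos=[[0,0,2.5],[0,0,5],[0,0,7.5],[0,0,9.3],[0,0,9.3]], turn=[[0,0,0],[0,0,0],[0,0,0],[0,0,0],[0,0,0]])

```text
time: 7.18
position: [0.4825, -0.1604, 0.0684]
tool_rot: [0.001, 1.0, 0.0, -0.001]
ft_force: [-0.1, 0.0, 0.2]
grip_width: 0.0523
grip_force: 0.0
```

Call:
play_rows(gripper=[-0.2,-0.2,-0.2,-0.2,-0.2,-0.2,-0.2,-0.2,-0.2,-0.2,-0.2,-0.2], delta_pos=[[0,1.3,0],[0.5,2.1,0],[1,2.9,0],[1.5,3.7,0],[1.9,4.7,0],[2.2,5.8,0],[2.4,7,0],[2.4,8.2,0],[2.3,9.3,0],[2,10.5,0],[2,10.5,0],[2,10.5,0]], turn=[[0,0,0],[0,0,0],[0,0,0],[0,0,0],[0,0,0],[0,0,0],[0,0,0],[0,0,0],[0,0,0],[0,0,0],[0,0,0],[0,0,0]])

```text
time: 8.68
position: [0.4636, -0.0543, 0.0701]
tool_rot: [-0.0, 1.0, -0.0, 0.001]
ft_force: [0.3, -1.0, -0.5]
grip_width: 0.0523
grip_force: 0.0
```

Call:
play_rows(gripper=[-0.2,-0.2,-0.2,-0.2,-0.2,-0.2,-0.2], delta_pos=[[-0.4,0.7,0],[-0.8,1.4,0],[-1.3,2.1,0],[-1.8,2.8,0],[-2.4,3,0],[-2.7,2.6,0],[-2.7,2.6,0]], turn=[[0,0,0],[0,0,0],[0,0,0],[0,0,0],[0,0,0],[0,0,0],[0,0,0]])

```text
time: 9.55
position: [0.4902, -0.0288, 0.0695]
tool_rot: [0.0, 1.0, -0.0, 0.0]
ft_force: [0.4, 0.5, 0.7]
grip_width: 0.0523
grip_force: 0.0
```

Call:
play_rows(gripper=[-0.2,-0.2,-0.2,-0.2,-0.2], delta_pos=[[0,0,-2.5],[0,0,-5],[0,0,-7.5],[0,0,-9.5],[0,0,-9.5]], turn=[[0,0,0],[0,0,0],[0,0,0],[0,0,0],[0,0,0]])

```text
time: 10.18
position: [0.4905, -0.0288, 0.1657]
tool_rot: [0.0, 1.0, -0.0, 0.002]
ft_force: [-0.0, 0.2, -0.1]
grip_width: 0.0521
grip_force: 0.0
```

Call:
play_rows(gripper=[1,1,1,1,1,1,1,1], delta_pos=[[0,-5,0],[0,-10,0],[-0.3,-15,0],[-0.6,-20,0],[-1,-25.8,0],[-1,-25.8,0],[-1,-25.8,2],[-1,-25.8,2]], turn=[[0,0,0],[0,0,0],[0,0,0],[0,0,0],[0,0,0],[0,0,0],[0,0,0],[0,0,0]])

```text
time: 11.18
position: [0.4978, -0.2842, 0.1422]
tool_rot: [-0.0, 1.0, 0.002, -0.002]
ft_force: [0.2, 0.4, 0.3]
grip_width: 0.0003
grip_force: 0.0
```

```bash
python3 - <<'E'
from h import *
T=snap('top','top3');S=snap('side','side3')
a=T['color'][160:295,320:530,::-1]; b=S['color'][120:240,270:385,::-1]
a=cv2.resize(a,(420,270),interpolation=3);b=cv2.resize(b,None,fx=3.3,fy=3.3,interpolation=3)
m=np.zeros((450,800,3),np.uint8);m[:270,:420]=a;m[:b.shape[0],420:420+b.shape[1]]=b
cv2.imwrite('pics/m3.png',m);o=robot.get_obs();print(o['position'],o['grip_width'],o['ft_force'])
E
```

```text
[ 0.49928203 -0.28521304  0.14398078] 0.0004536570799686631 [-0.44132577  0.70505393 -0.49080071]
```

View pics/m3.png

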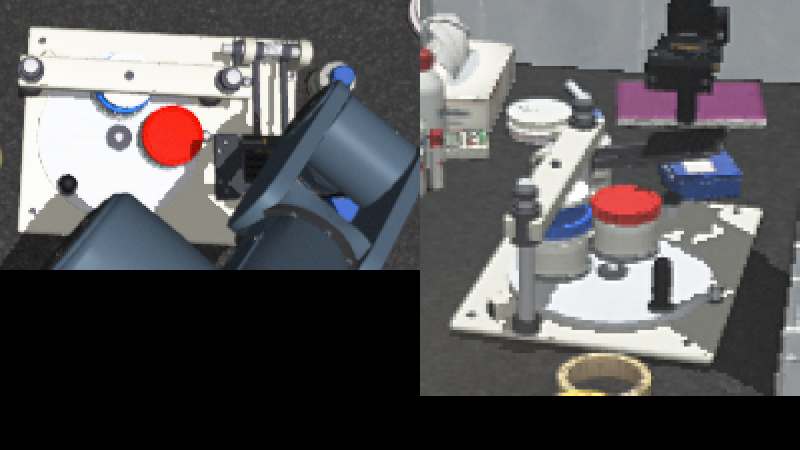

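The table has swung: the blue lid is now under the crosshead at (123,100), the red lid is at (173,136) and the handle is front left at (67,184). Next I check the angle in numbers.

```bash
python3 - <<'E'
from h import *
T=load('top3');C=T['color'].astype(int)
hs=cv2.cvtColor(T['color'],cv2.COLOR_RGB2HSV)
m=((hs[...,0]<8)|(hs[...,0]>172))&(hs[...,1]>150)&(hs[...,2]>170);m[:160]=0;m[295:]=0;m[:,:320]=0;m[:,530:]=0
n,l,s,c=cv2.connectedComponentsWithStats(m.astype(np.uint8));i=1+s[1:,4].argmax();print(s[i],c[i])
p=np.array([.554,-.0992,-.0538])
for nm,P in(('red',atz(T,c[i],.094)),('handle',atz(T,(353.3,251.8),.092))):
    d=P[:2]-p[:2];print(nm,P,np.hypot(*d),np.degrees(np.arctan2(d[1],d[0])-p[2]))
E
```

```text
[391 213  31  30 673] [405.39821694 227.04606241]
red [ 0.55196352 -0.16377116  0.094     ] 0.06460327065563379 -88.72391585397384
handle [ 0.48811015 -0.02934492  0.092     ] 0.09602710444779614 136.40932508777843
```

Call:
play_rows(gripper=[1,1,1,1,1,1,1,1,1,1,1], delta_pos=[[0,-1.2,0],[0,-1.2,1.2],[0,-1.2,2.4],[0,-1.2,3.6],[0,-1.2,4.8],[0,-1.2,6],[0,-1.2,7.2],[0,-1.2,8.2],[0,-1.2,9],[0,-1.2,9.5],[0,-1.2,9.5]], turn=[[0,0,0],[0,0,0],[0,0,0],[0,0,0],[0,0,0],[0,0,0],[0,0,0],[0,0,0],[0,0,0],[0,0,0],[0,0,0]])

```text
time: 12.65
position: [0.5019, -0.2982, 0.0511]
tool_rot: [0.0, 1.0, -0.001, 0.002]
ft_force: [1.0, 3.9, 13.6]
grip_width: 0.0005
grip_force: 6.7
```

Call:
play_rows(gripper=[1,1,1,1], delta_pos=[[0,0,0.2],[0,0,0.4],[0,0,0.5],[0,0,0.5]], turn=[[0,0,0],[0,0,0],[0,0,0],[0,0,0]])

```text
time: 13.15
position: [0.5022, -0.2983, 0.0499]
tool_rot: [0.0, 1.0, -0.001, 0.003]
ft_force: [-3.9, 7.5, 37.5]
grip_width: 0.0005
grip_force: 18.8
```

Call:
play_rows(gripper=[1,1,1,1,1,1,1,1,1,1,1,1], delta_pos=[[0,0,0.1],[0,0,0.1],[0,0,-1.5],[0,0,-3],[0,0,-4.5],[0,0,-6],[0,0,-7.5],[0,0,-9],[0,0,-10.5],[0,0,-13],[0,0,-16],[0,0,-16]], turn=[[0,0,0],[0,0,0],[0,0,0],[0,0,0],[0,0,0],[0,0,0],[0,0,0],[0,0,0],[0,0,0],[0,0,0],[0,0,0],[0,0,0]])

```text
time: 14.65
position: [0.501, -0.2994, 0.2071]
tool_rot: [-0.0, 1.0, -0.002, 0.002]
ft_force: [0.6, -0.3, -0.2]
grip_width: 0.0005
grip_force: 0.0
```

```bash
python3 - <<'E'
from h import *
T=snap('top','top4');S=snap('side','side4')
a=T['color'][160:295,320:530,::-1]; b=S['color'][120:240,270:385,::-1]
a=cv2.resize(a,(420,270),interpolation=3);b=cv2.resize(b,None,fx=3.3,fy=3.3,interpolation=3)
m=np.zeros((450,800,3),np.uint8);m[:270,:420]=a;m[:b.shape[0],420:420+b.shape[1]]=b
cv2.imwrite('pics/m4.png',m);o=robot.get_obs();print(o['position'],o['ft_force'])
E
```

```text
[ 0.49939959 -0.29800168  0.2043135 ] [-0.18808746  0.62944393 -0.424406  ]
```

View pics/m4.png

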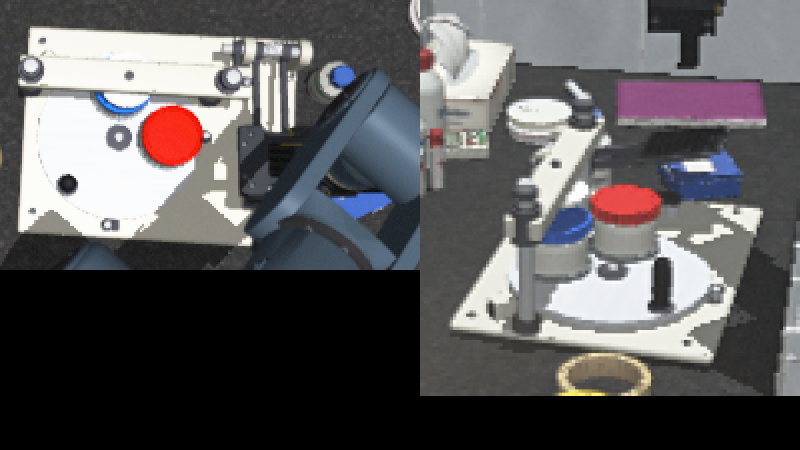

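The treadle is up, the table is clicked in with the blue pot under the press, and the arm is clear. Handing in.

```bash
python3 -c "
from rig import robot
print(robot.hand_in())"
```

```text
the job is handed in; nothing more can be done
None
```

I pressed the red lid and then the blue lid, each with the treadle fully down on its stop and the table clicked in, left the treadle up and the arm clear, and handed the job in; no verdict was returned.

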